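Pack the stone-graining kit into its tray

ROBOT

A 7-joint arm with a two-finger parallel gripper is mounted at the origin on the work surface. World frame = base frame: x ahead of the robot, y to its left, z up, the work surface at z = 0. Lengths are in m, angles in rad, forces in N, time in s.
With the tool pointing down it reaches from about 0.35 to 0.9 m from the base axis. Payload 8.1 kg.
Tool frame: the origin (TCP) lies at the very end of the fingers, on their centre line; the grasp point (between the pads) lies 19 mm behind it; z points along the fingers, y is the line along which they close (so a half turn about z gives the same grasp; the last joint's range is limited). The gripper opens to 92 mm and grips with 3 to 60 N. Pads are 19 mm wide; open, the fingers measure 130 mm over their backs; the gripper's body (75 mm by 190 mm) begins 47 mm behind the grasp point.
Start: joints at [-1.415, 0.434, 0.025, 1.573, -0.012, 1.134, -0.075], TCP at [0.16, 0.604, 0.227] pointing down, gripper open.
Joint ranges: [-2.62, 2.62], [-0.44, 2.09], [-1.27, 1.32], [0.08, 2.57], [-1.32, 4.46], [0.12, 2], [-2.74, 2.74]. Speed limits (rad/s): [2.22, 2.22, 3.01, 3.01, 3.14, 3.14, 3.14].

INTERFACE

Orientations are given as a unit quaternion [x, y, z, w].
In Python, from rig import robot gives the robot as it stands. Calls block until the motion is done:
- robot.goto(position, orientation): joint-space move of the TCP to a pose.
- robot.servo_line(position, max_speed=0.15, orientation=None, stop_force=None): straight line of the TCP; orientation=None keeps the orientation; max_speed is the mean speed in m/s. With stop_force (N) it stops when the force on the tool has changed by that much, and returns True; else False.
- robot.move_j(angles): joint-space move.
- robot.grip(opening, grasp_force=None): finger opening in m; grasp_force is the grip in N (None keeps the last); returns when the fingers have stopped.
- robot.sleep(seconds).
- robot.inverse_kinematics(position, orientation): joint angles nearest the present ones, or None.
- robot.camera(name): name is "scene" or "top" or "wrist"; returns a dict with "img" (480x640x3 uint8, blue, green, red), "vfov" (degrees; the focal length in pixels is half the picture's height over the tangent of half this angle, whatever the lens; pixels are square), "cx", "cy" (the principal point, pixels), "T" (4x4, takes a point from camera to world coordinates). Camera axes: x right, y down, z forward; pixel columns grow to the right and rows downward; lengths in m; the calibration is good to about 2 mm. A picture is of the moment at which its call begins. There is no depth.
A pose or a line that the arm cannot do raises robot.MotionError and nothing moves.
- robot.finish_job(): hands the job in; it is judged then, once.
Trained networks look in the newest picture that a camera, given by its name, has taken for a name from the list of things; names that differ only in an ending like _2 or _b are one class to them, and where a whole thing is asked for, a point or a joint stands for the part that bears it (a point fixed in the world has none). Each returns a list of dicts, best first, with "confidence" (0 to 1); they miss things now and then, are a little off and sometimes report something else, mostly with a low value. They report only what shows in the picture. A call takes as long as a camera call. They do not tell look-alikes from the thing itself.
- robot.silhouettes(target, camera): "mask" (480x640 bool, what is visible of it).
- robot.mark_of(target, camera): "centre" ([x, y, z] in m, in world coordinates, good to about 4 mm: a listed point, or the origin of a listed thing).
Readings, each from a call of its own:
- robot.read_time_s(): time.
- robot.read_q(): joint angles.
- robot.read_joint_vel(): joint speeds.
- robot.read_tau(): joint torques, N m.
- robot.read_tcp_pos(): TCP position.
- robot.read_ee_rot(): TCP orientation.
- robot.read_wrist_force(): force on the tool from outside, world axes, zero at the start.
- robot.read_ft_torque(): the same for the moment, N m.
- robot.read_width(): finger opening in m.
- robot.read_gripper_force(): force on a finger pad.
Only numpy, scipy, OpenCV 4.12 (cv2) and the standard library are available. Lean on these libraries where they do the work, as an engineer would, in place of code of your own. Each camera call takes 0.05 s, during which the arm holds its last target. There are 200 camera calls.

TASK

Put the stone-graining kit away: pack the loose rubbing brick and the grit shaker into the black steel tray, beside the wider brick and the flat tin that have slid about in it, making room as needed, so that all four stand flat on the tray's bottom, the shaker upright. Lower the brick and the shaker in rather than dropping them, leave the tray where it stands, and do not disturb the wash bottle and the hand roller.

Things in the scene. Friction and masses are not known exactly. Their poses are not given: they have to be found in the camera images.
- tray: Black open steel tray, loose, 2 kg: outside 154 (x) x 194 (y) x 40 high, walls and bottom 5 thick, inside 144 x 184 x 35 deep. Origin: centre of its underside. It slides if pushed with some 20 N. Across y the contents fit with 4 to spare in all: wide brick along the +y wall, loose brick in the middle, tin (at +x) and shaker (at -x) in line along the -y wall, with 8 to spare along x.
- wide_brick: Light grey rubbing brick, plain block 140 (its x) x 60 (its y) x 38 high, about 0.7 kg, lying in the tray lengthwise along the tray's x, 2.5 to 5 off the tray's +y wall at the start; sliding it takes up to 10 N. Origin: centre of its underside.
- tin: Flat round closed tin, bare metal, diameter 70, height 38, about 0.3 kg, standing in the tray, 2.5 to 5 off the -y wall and somewhere short of the +x wall at the start. Between it and the wide brick there is at first less than the loose brick's width. Sliding it takes up to 6 N. Origin: centre of its underside.
- brick: Dark grey rubbing brick, plain block 140 (its x) x 50 (its y) x 38 high, about 0.55 kg, lying flat on the bench at one side of the tray. Origin: centre of its underside. In the tray it lies lengthwise along the tray's x; its neighbours are as tall as it is, so the fingers cannot go down beside it.
- shaker: Upright steel grit shaker, closed cylinder with a pierced flat top, diameter 66, height 80, about 0.4 kg, standing on the bench at the other side of the tray. Origin: centre of its underside.
- wash_bottle: Bystander: white plastic bottle with a red cap, diameter 64, height 160, loose, standing at the far left. Origin: centre of its underside.
- roller: Bystander: hand ink roller with a wooden handle, loose, lying at the far right; rubber roll 44 across and 110 long, handle reaching 150 out along its -x. Origin: under the middle of the roll.
There are look-alikes about, which are no part of the job. There is more than one size of the tin; the one meant has the size given above. What is shaped like the wide_brick but turquoise is not meant.

How it is judged:
At the end, for the whole second after the job is handed in: The brick, the wide brick, the tin and the shaker are all in the tray, each standing on its bottom (underside within about 3 mm of the tray's inner bottom, tilted less than 2 degrees), at rest, and the tray stands flat on the bench (z of brick in the frame of tray between 0.002 and 0.0085 m and angle between each of brick, wide_brick, tin, shaker's own z axis and vertical below 0.035 rad and horizontal distance between each of brick, wide_brick, tin, shaker and tray below 0.11 m and linear speed of each of brick, wide_brick, tin, shaker below 0.02 m/s and z of wide_brick in the frame of tray between 0.002 and 0.0085 m and z of tin in the frame of tray between 0.002 and 0.0085 m and z of shaker in the frame of tray between 0.002 and 0.0085 m and angle between tray's own z axis and vertical below 0.03 rad and height (world z) of tray below 0.006 m); the robot touches nothing.
It fails at once if the brick is dropped: it falls free, out of the fingers, by more than about 25 mm (linear speed of brick above 0.7 m/s and contact force between the fingers and brick below 0.1 N).
It fails at once if the shaker is dropped: it falls free, out of the fingers, by more than about 25 mm (linear speed of shaker above 0.7 m/s and contact force between the fingers and shaker below 0.1 N).
It fails at once if the tray is shoved more than 30 mm from where it stood (distance of tray from where it was at the start of the episode above 0.03 m).
It fails at once if the wash bottle or the hand roller is disturbed (moved more than 20 mm) (distance of any of wash_bottle, roller from where it was at the start of the episode above 0.02 m).
It also fails if it takes over 72 s, if anything falls off the work surface, if the arm or the gripper's body presses on something with over 40 N, if the wrist force passes 120 N, or if a joint passes its speed limit or range.

## Working session

There is one attempt and no reset: what is moved stays moved. The work goes in short steps, each a Python script; the robot and the scene stay as the last script left them, time stands still between calls to the robot, and variables do not carry over. Pictures are saved under pics/ and viewed, at most 10 in all, crops included, and the job is handed in when it is done.

```bash
mkdir -p pics; ls; python3 - <<'E'
from rig import robot
import cv2,numpy as np
ims=[]
for c in ["scene","top"]:
    d=robot.camera(c); cv2.imwrite(f"pics/{c}0.png",d["img"])
    print(c,d["vfov"],d["cx"],d["cy"],np.round(d["T"],3).tolist())
    for t in ["tray","wide_brick","tin","brick","shaker","wash_bottle","roller"]:
        print(t,[(np.round(m["centre"],3).tolist(),round(m["confidence"],2)) for m in robot.mark_of(t,c)])
print(robot.read_ee_rot(),robot.read_time_s())
E
```

```text
pics
scene 57.733638267720295 317.14668742389205 238.78385605465772 [[-0.863, 0.32, -0.391, 0.945], [0.505, 0.512, -0.695, 0.664], [-0.022, -0.797, -0.604, 0.643], [0.0, 0.0, 0.0, 1.0]]
tray [([0.525, -0.037, 0.004], 0.78)]
wide_brick [([0.353, 0.126, 0.0], 0.75), ([0.525, 0.021, 0.003], 0.64)]
tin [([0.546, -0.09, 0.008], 0.75), ([0.543, -0.218, -0.003], 0.54)]
brick [([0.522, 0.316, -0.0], 0.68)]
shaker [([0.464, -0.322, 0.002], 0.89)]
wash_bottle [([0.728, 0.306, -0.001], 0.67)]
roller [([0.751, -0.306, -0.0], 0.81), ([0.461, -0.323, -0.001], 0.42), ([0.726, 0.306, 0.002], 0.19)]
top 49.9828827697981 318.9456280455078 241.61738726473382 [[0.011, -0.989, 0.15, 0.384], [-1.0, -0.015, -0.024, 0.012], [0.026, -0.15, -0.988, 1.144], [0.0, 0.0, 0.0, 1.0]]
tray [([0.523, -0.037, 0.001], 0.83)]
wide_brick [([0.351, 0.127, -0.003], 0.57), ([0.52, 0.02, 0.006], 0.56)]
tin [([0.544, -0.218, -0.004], 0.76), ([0.549, -0.092, 0.004], 0.73), ([0.522, -0.036, 0.001], 0.56)]
brick [([0.519, 0.316, 0.004], 0.58)]
shaker [([0.457, -0.318, -0.002], 0.56)]
wash_bottle [([0.733, 0.303, 0.001], 0.72)]
roller [([0.753, -0.303, -0.005], 0.57)]
[1.29067129e-01 9.91635858e-01 2.03650125e-05 2.53832282e-05] 0.8
```

View pics/top0.png

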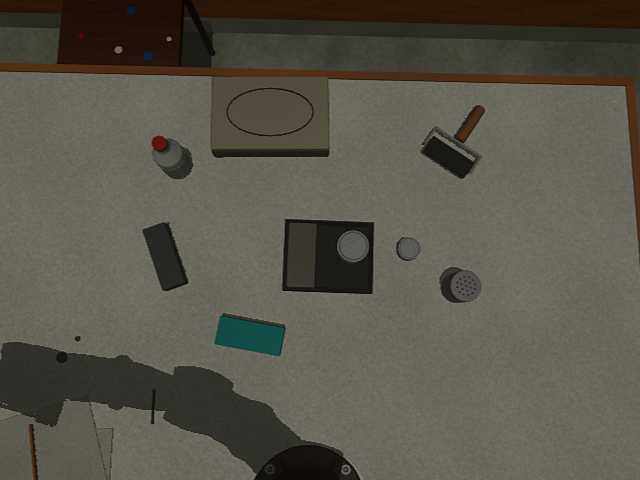

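View pics/scene0.png

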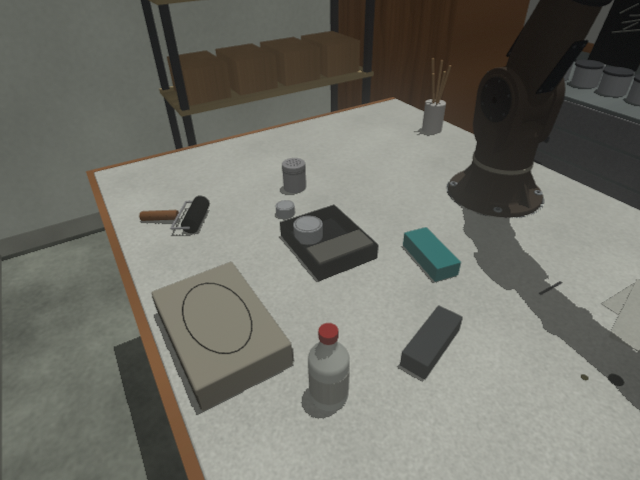

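The top view shows the tray at about (328,256) with the grey brick and the large tin (352,246) inside. The dark brick is at (165,256) and the shaker at (464,286). The look-alikes are the small tin (408,248) and the turquoise brick (250,335). Next I'll take close wrist views.

```bash
cat > h.py <<'E'
from rig import robot
import cv2,numpy as np
def Q(phi):  # tool down, closing axis at angle phi (deg) from world x
    a=np.radians((phi+90)/2); return [np.cos(a),np.sin(a),0,0]
def unproj(d,px,z):
    f=240/np.tan(np.radians(d["vfov"])/2); px=np.asarray(px,float).reshape(-1,2)
    r=np.c_[(px[:,0]-d["cx"])/f,(px[:,1]-d["cy"])/f,np.ones(len(px))]@d["T"][:3,:3].T
    o=d["T"][:3,3]; return (o+r*((z-o[2])/r[:,2])[:,None])[:,:2]
def fit(d,mask,z):
    c=max(cv2.findContours(mask.astype(np.uint8),cv2.RETR_EXTERNAL,cv2.CHAIN_APPROX_NONE)[0],key=cv2.contourArea)
    p=unproj(d,c,z).astype(np.float32); r=cv2.minAreaRect((p*1000))
    return np.round(np.array(r[0]),1).tolist(),np.round(r[1],1).tolist(),round(r[2],1)
def look(name,targets,save):
    d=robot.camera(name); cv2.imwrite(f"pics/{save}.png",d["img"])
    print(name,"cam",np.round(d["T"][:3,3],3),round(d["vfov"],1))
    for t,z in targets:
        for m in robot.silhouettes(t,name): print(t,round(m["confidence"],2),fit(d,m["mask"],z),m["mask"].sum())
        print(t,[(np.round(m["centre"],3).tolist(),round(m["confidence"],2)) for m in robot.mark_of(t,name)])
    return d
def st(): print("t",round(robot.read_time_s(),2),"tcp",np.round(robot.read_tcp_pos(),4),"F",np.round(robot.read_wrist_force(),1),"w",round(robot.read_width(),4))
E
python3 - <<'E'
from h import *
look("top",[("tray",.04),("brick",.038)],"t1")
robot.goto([0.50,0.316,0.33],Q(90)); st()
look("wrist",[("brick",.038)],"w1")
robot.goto([0.49,-0.037,0.33],Q(0)); st(); print(robot.read_q())
look("wrist",[("tray",.04),("wide_brick",.043),("tin",.043)],"w2")
cv2.imwrite("pics/both.png",cv2.resize(np.hstack([cv2.imread("pics/w1.png"),cv2.imread("pics/w2.png")]),(800,300)))
E
```

```text
top cam [0.384 0.012 1.144] 50.0
tray 0.67 ([520.8, -34.5], [197.2, 158.8], 88.8) 3828
tray []
brick 0.56 ([516.7, 316.3], [146.7, 59.2], 21.3) 1798
brick [([0.517, 0.316, 0.001], 0.94)]
t 2.73 tcp [0.4991 0.3173 0.3296] F [0.4 1.2 0.1] w 0.0916
wrist cam [0.432 0.316 0.488] 70.8
brick 0.68 ([720.0, 302.7], [59.4, 66.9], 0.1) 1338
brick 0.64 ([517.8, 316.5], [139.7, 50.1], 21.1) 3704
brick [([0.518, 0.319, -0.002], 0.89)]
t 4.2 tcp [ 0.4904 -0.0356  0.3299] F [ 1.4  0.4 -0.3] w 0.092
[-0.52480054  0.13447166  0.56719855  1.75581635 -0.07569918  1.2729223
  0.06406906]
wrist cam [0.49  0.031 0.488] 70.8
tray 0.57 ([524.0, -39.1], [196.1, 154.1], 88.8) 9450
tray [([0.523, -0.035, -0.0], 0.92)]
wide_brick 0.73 ([524.7, 19.3], [60.0, 139.9], 88.8) 5203
wide_brick 0.62 ([357.3, 123.8], [138.0, 67.7], 80.2) 6952
wide_brick [([0.526, 0.022, 0.005], 0.68)]
tin 0.72 ([543.3, -87.9], [68.6, 75.0], 0.8) 2170
tin 0.44 ([523.9, -38.4], [195.2, 153.3], 88.8) 9642
tin [([0.544, -0.088, 0.009], 0.9), ([0.524, -0.036, 0.002], 0.32)]
```

View pics/both.png

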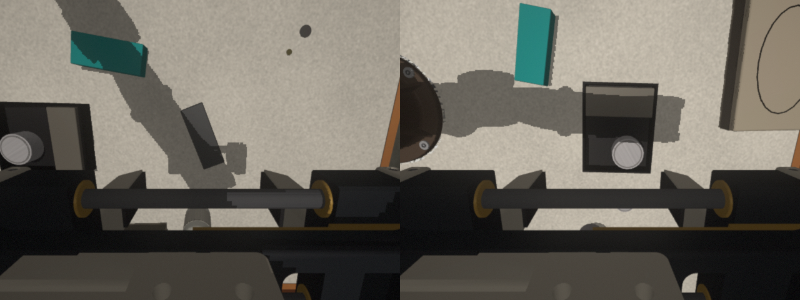

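```bash
cat >> h.py <<'E'
YAW=-1.2
a=np.radians(YAW); U=np.array([np.cos(a),np.sin(a)]); V=np.array([-np.sin(a),np.cos(a)]); O=np.array([.524,-.0385])
def W(u,v,z): return [*(O+u*U+v*V),z]
def loc():
    p=robot.read_tcp_pos()[:2]-O; return np.round([p@U*1000,p@V*1000],1)
def push(u,v,F,z=.012,s=.02):
    r=robot.servo_line(W(u,v,z),s,stop_force=F); print("push hit",r,loc(),np.round(robot.read_wrist_force(),1)); return loc()/1000
E
python3 - <<'E'
from h import *
robot.grip(0); robot.goto(W(0,.0055,.1),Q(YAW)); st()
print(robot.servo_line(W(0,.0055,.012),.08,stop_force=10)); st()
p=push(0,.035,13)
robot.servo_line(W(0,.0055,.012),.1)
robot.servo_line(W(-.046,.0055,.012),.1)
robot.servo_line(W(-.046,-.055,.012),.1); print(loc())
p=push(0,-.055,9,s=.025)
robot.servo_line(W(p[0]-.01,-.055,.012),.1)
robot.servo_line(W(-.03,.0055,.012),.1)
tx=p[0]+.019+.035
robot.servo_line(W(tx,.0055,.012),.1)
p=push(tx,-.03,9)
robot.servo_line(W(tx,p[1]+.006,.012),.1)
q=push(tx-.04,.035,5); robot.servo_line(W(tx-.04,.0055,.012),.1)
st(); 
E
```

```text
t 6.92 tcp [ 0.5251 -0.033   0.101 ] F [-0.2  0.9  0.3] w 0.0005
False
t 8.17 tcp [ 0.5245 -0.033   0.0124] F [-0.5 -0.1  0.2] w 0.0005
push hit True [-0.3 21.7] [-0.7  1.  -0.4]
[-45.9 -54.5]
push hit True [-17.1 -54.9] [-0.5  0.1 -0.2]
push hit True [ 36.6 -10.6] [0.5 1.  0.5]
push hit True [10.  21.7] [ 0.3 -1.2 -0.5]
t 17.12 tcp [ 0.5202 -0.0339  0.012 ] F [ 0.5 -0.   0.7] w 0.0006
```

```bash
python3 - <<'E'
from h import *
robot.servo_line(W(0.01,.0055,.1),.2)
robot.goto([0.47,-0.08,0.35],Q(YAW)); st()
d=look("wrist",[("tray",.04),("wide_brick",.043),("tin",.043)],"w3")
T=np.linalg.inv(d["T"]); f=240/np.tan(np.radians(d["vfov"])/2)
c=(T@np.array([*W(0,0,.04),1]))[:3]; x,y=int(f*c[0]/c[2]+d["cx"]),int(f*c[1]/c[2]+d["cy"]); print(x,y)
cv2.imwrite("pics/w3c.png",cv2.resize(d["img"][max(0,y-75):y+75,x-100:x+100],None,fx=4,fy=4,interpolation=cv2.INTER_CUBIC))
E
```

```text
t 18.73 tcp [ 0.4698 -0.079   0.3484] F [ 0.8 -0.3  0.3] w 0.0001
wrist cam [ 0.472 -0.012  0.506] 70.8
tray 0.76 ([522.7, -38.5], [193.7, 155.0], 88.8) 8932
tray [([0.525, -0.038, -0.0], 0.68), ([0.459, -0.324, -0.0], 0.62)]
wide_brick 0.82 ([524.6, 23.4], [61.6, 140.0], 88.9) 5300
wide_brick 0.76 ([354.5, 112.0], [122.6, 67.3], 80.6) 5630
wide_brick [([0.522, 0.024, 0.008], 0.89), ([0.352, 0.127, -0.002], 0.64)]
tin 0.7 ([555.8, -93.4], [67.7, 75.7], 45.6) 2136
tin 0.56 ([522.8, -38.4], [192.5, 153.0], 88.8) 8823
tin [([0.558, -0.092, 0.006], 0.83)]
364 172
```

View pics/w3c.png

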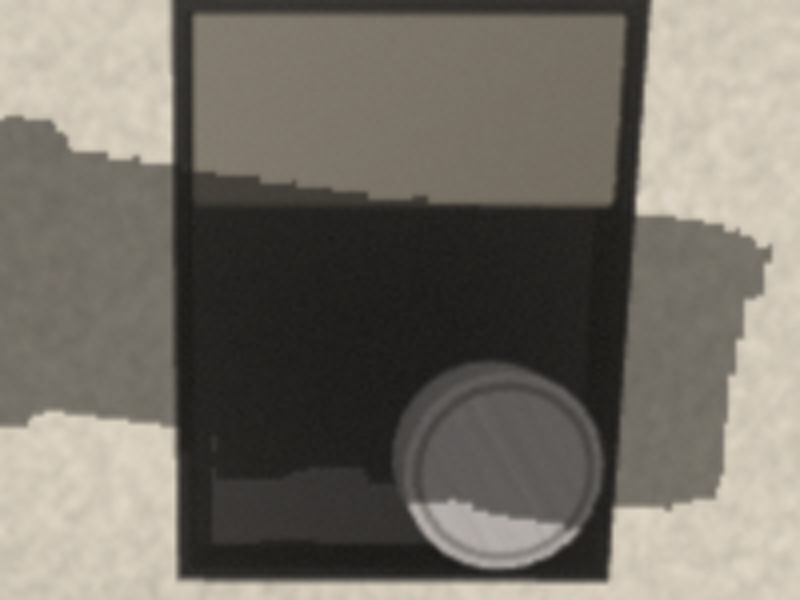

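Both neighbours are seated against their walls: the brick's edge is at row 207 and the tin at (500,465) in the crop. Next I'll grip the brick high up and calibrate it along x by touching the outside of the tray wall.

```bash
python3 - <<'E'
from h import *
c=[.5178,.3165]; print(robot.inverse_kinematics([*c,.12],Q(111.1)),robot.inverse_kinematics(W(-.15,.0055,.06),Q(90+YAW)))
robot.grip(.09); robot.goto([*c,.12],Q(111.1)); st()
print(robot.servo_line([*c,.027],.08,stop_force=8)); robot.grip(.03,45); st(); print("gf",robot.read_gripper_force())
robot.servo_line([*c,.12],.12); st()
robot.goto(W(-.165,.0055,.12),Q(90+YAW)); st()
robot.servo_line(W(-.165,.0055,.052),.1); st()
p=push(-.13,.0055,5,z=.052,s=.015); 
d=robot.camera("wrist"); cv2.imwrite("pics/w4.png",d["img"])
robot.servo_line(W(p[0]-.006,.0055,.052),.1); robot.servo_line(W(p[0]-.006,.0055,.12),.15); st(); print(p)
E
```

```text
[-0.81659273  0.51496626  0.25964293  1.75733678 -0.16339943  0.89033999
  1.45302233] [-0.4349229   0.3177087   0.46042156  2.36500071 -0.28940441  0.50793964
  1.80976202]
t 22.21 tcp [0.5186 0.3156 0.1206] F [ 0.1  0.3 -0.3] w 0.0898
False
t 24.24 tcp [0.5178 0.3166 0.027 ] F [-0.5  0.3  0.5] w 0.0492
gf 45.00008225440979
t 25.17 tcp [0.5172 0.3161 0.1192] F [ 0.7 -0.1 -5.6] w 0.0494
t 26.58 tcp [ 0.3606 -0.0288  0.1203] F [ 0.3 -0.1 -4.8] w 0.0496
t 27.42 tcp [ 0.3596 -0.0295  0.0522] F [ 0.7  0.1 -4.6] w 0.0499
push hit True [-149.1    5.5] [-1.1  0.2 -4.8]
t 29.57 tcp [ 0.3689 -0.0295  0.1197] F [-0.8  0.  -5.5] w 0.0494
[-0.1491  0.0055]
```

```bash
python3 - <<'E'
from h import *
u,v=-.0021,.0055
robot.servo_line(W(u,v,.12),.2); robot.servo_line(W(u,v,.08),.1); st()
hit=robot.servo_line(W(u,v,.0455),.02,stop_force=6); print("hit",hit,loc()); st()
d=robot.camera("wrist"); cv2.imwrite("pics/w5.png",d["img"])
E
```

```text
t 31.03 tcp [ 0.5218 -0.033   0.0802] F [-0.4  0.4 -4.1] w 0.0495
hit False [-2.   5.5]
t 32.91 tcp [ 0.5221 -0.0329  0.0456] F [-0.4 -0.6 -4.5] w 0.0495
```

```bash
python3 - <<'E'
from h import *
u,v=-.0021,.0055
robot.grip(.07); robot.servo_line(W(u,v,.08),.1); robot.grip(0)
for du in (-.045,.045):
    robot.servo_line(W(u+du,v,.055),.15); print(robot.servo_line(W(u+du,v,.038),.03,stop_force=8)); st()
    robot.servo_line(W(u+du,v,.06),.15)
robot.goto([.42,-.28,.33],Q(0)); st()
d=look("wrist",[("shaker",.08)],"w6")
E
```

```text
True
t 36.13 tcp [ 0.4778 -0.032   0.0433] F [-3.3  0.1 11.9] w 0.0004
True
t 37.59 tcp [ 0.5668 -0.0338  0.0433] F [-2.2 -0.1  8.2] w 0.0004
t 39.33 tcp [ 0.4206 -0.2789  0.3292] F [0.  0.2 0. ] w 0.0005
wrist cam [ 0.421 -0.212  0.487] 70.8
shaker 0.95 ([457.4, -316.1], [65.3, 73.2], 0.3) 2467
shaker [([0.458, -0.324, 0.001], 0.71)]
```

View pics/w6.png

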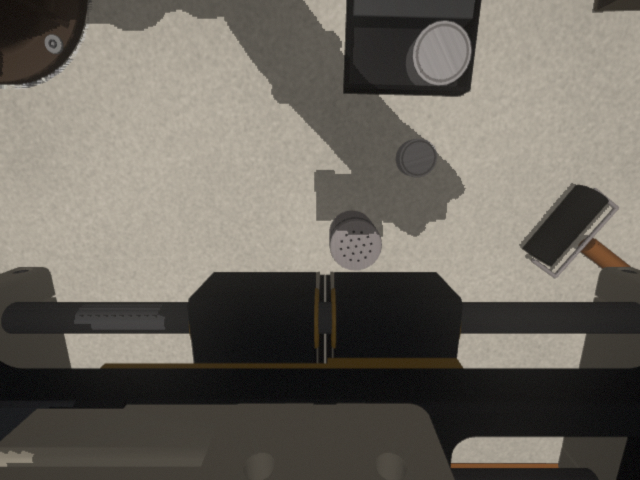

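The brick lies flat, with its top at 0.0433 at both ends. The wrist view shows the shaker at pixel (355,243), standing clear. Picking it up next.

```bash
python3 - <<'E'
from h import *
c=[.4574,-.3197]
robot.grip(.09); robot.goto([*c,.15],Q(90)); st()
print(robot.servo_line([*c,.050],.1,stop_force=8)); robot.grip(.04,30); st()
robot.servo_line([*c,.15],.12); st()
u,v=-.035,-.0555
robot.goto(W(u,v,.15),Q(90+YAW)); robot.servo_line(W(u,v,.105),.1)
hit=robot.servo_line(W(u,v,.050),.03,stop_force=5); print("hit",hit,loc()); st()
d=robot.camera("wrist"); cv2.imwrite("pics/w7.png",d["img"])
d=robot.camera("scene"); cv2.imwrite("pics/s7.png",cv2.resize(d["img"][160:310,220:420],None,fx=4,fy=4))
E
```

```text
t 42.37 tcp [ 0.4576 -0.3198  0.1503] F [ 0.1 -0.3 -0.7] w 0.0899
False
t 44.03 tcp [ 0.4577 -0.3204  0.0504] F [ 0.2 -2.5  3.2] w 0.0656
t 45.02 tcp [ 0.4569 -0.3192  0.1492] F [-0.5  0.5 -3.3] w 0.0658
hit True [-35.1 -55.5]
t 48.0 tcp [ 0.4878 -0.0933  0.0552] F [-0.4  0.3  5.2] w 0.0652
```

View pics/s7.png

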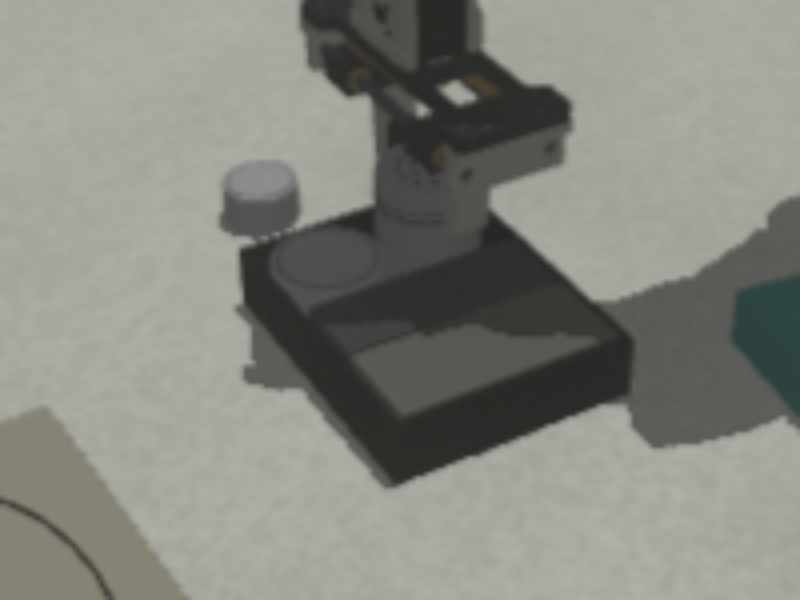

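The shaker touched down at TCP z 0.055, which is exactly floor level inside the tray, and it stands upright. Releasing and checking.

```bash
python3 - <<'E'
from h import *
robot.grip(.082); p=robot.read_tcp_pos(); robot.servo_line([p[0],p[1],.18],.12)
robot.goto([.45,-.03,.38],Q(YAW)); st()
d=look("wrist",[("tray",.04),("wide_brick",.043),("brick",.043),("tin",.043),("shaker",.085)],"w8")
for t in ("wash_bottle","roller"):
    robot.camera("top"); print(t,[np.round(m["centre"],3).tolist() for m in robot.mark_of(t,"top")])
E
```

```text
t 51.49 tcp [ 0.4499 -0.03    0.3796] F [0.1 0.1 0.3] w 0.0822
wrist cam [0.452 0.037 0.538] 70.8
tray 0.76 ([523.1, -38.6], [193.1, 154.7], 88.8) 2343
tray [([0.524, 0.024, 0.007], 0.55)]
wide_brick 0.85 ([355.4, 123.4], [139.3, 65.9], 80.3) 5272
wide_brick 0.71 ([523.6, 23.1], [60.4, 139.5], 88.1) 4227
wide_brick [([0.526, 0.024, 0.009], 0.9), ([0.353, 0.129, -0.001], 0.77)]
brick 0.77 ([522.5, -32.4], [53.0, 138.5], 88.8) 3324
brick [([0.52, -0.028, 0.006], 0.94)]
tin 0.77 ([536.8, -182.8], [17.0, 39.7], 88.9) 218
tin 0.62 ([558.5, -92.7], [67.5, 74.6], 12.4) 1737
tin [([0.556, -0.093, 0.013], 0.59), ([0.542, -0.214, 0.004], 0.57)]
shaker 0.73 ([488.3, -87.6], [74.9, 64.2], 89.1) 1954
shaker []
wash_bottle [[0.73, 0.302, -0.001]]
roller []
```

View pics/w8.png

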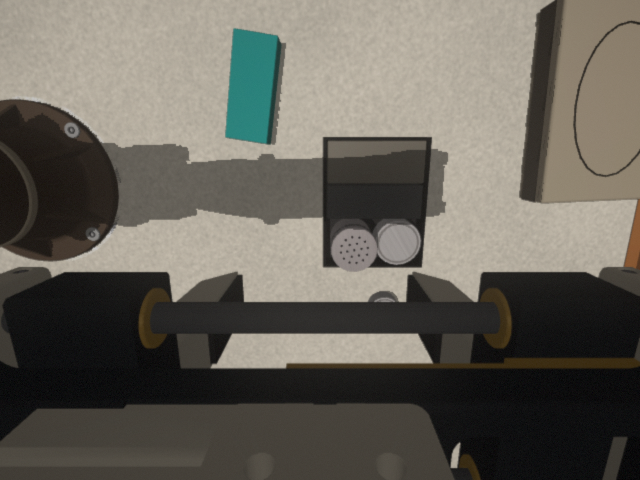

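The wrist view shows all four in the tray: wide brick at row 160, brick at row 200, shaker (354,248) and tin (398,242). Everything lies flat and the arm is clear, so I'm handing it in.

```bash
python3 -c "
from rig import robot
print(robot.finish_job())"
```

```text
the job is handed in; nothing more can be done
None
```

I handed the job in at about 51.5 s: the brick and shaker were lowered in beside the wide brick and tin, all four look flat in the final picture, and the tray had not moved. The wash bottle read in place; the roller wasn't detected in the last check, but the arm never went near it.

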